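Set the tube rotator's speed and lock its trigger on

ROBOT

A 6-joint arm with a two-finger parallel gripper is mounted at the origin on a cart in front of the work surface, level with it; the furniture and walls round the work are solid. World frame = base frame: x ahead of the robot, y to its left, z up, the work surface at z = 0. Lengths are in mm, angles in degrees, forces in N, time in s.
With the tool pointing down it reaches from about 300 to 850 mm from the base axis. Payload 4.2 kg.
Tool frame: the origin (TCP) lies at the very end of the fingers, on their centre line; the grasp point (between the pads) lies 19 mm behind it (env.tcp_to_grasp is the distance from the TCP to the grasp point, in mm); z points along the fingers, y is the line along which they close (so a half turn about z gives the same grasp; the last joint's range is limited). The gripper opens to 91 mm and grips with 3 to 60 N. Pads are 32 mm wide; open, the fingers measure 118 mm over their backs; the gripper's body (76 mm by 178 mm) begins 60 mm behind the grasp point.
Start: joints at [74.714, 18.312, 89.639, -0, 72.044, -1.146], TCP at [140.476, 557.596, 184.576] pointing down, gripper open.
Joint ranges: [-177.97, 177.97], [-48.28, 115.42], [12.27, 149.76], [-77.06, 257.06], [2.81, 150.46], [-146.56, 146.56]. Speed limits (degrees/s): [147.25, 147.25, 180, 180, 180, 180].

INTERFACE

Orientations are given as [roll, pitch, yaw] about the fixed x, y, z axes, in that order (R = Rz(yaw) Ry(pitch) Rx(roll)).
In Python, from workcell import env gives the robot as it stands.
- The arm moves only by the tool move_arm, never from a script. Its argument "plan" is a list of rows, each a list of 3 entries, a list of its own where there are three numbers: the shift along the world's x, y, z in cm, then the turn about the world's z in degrees, then the closure, from 0 (fully open) to 1 (shut). In form: [[[x, y, z], turn, claw], ...]. A call has 1 to 5 rows; each row shifts and turns the commanded pose from where the row before left it; what a row does not reach is not made up. A row lasts 1/10 s, in which the tool goes at most 50 mm and 8.59 degrees, less where a joint would pass 70% of its speed; a pose out of reach is approached as far as the arm can. A call is refused whole if a number of a shift passes 5 or a number of a turn 8.59, either way. A call with a gripper value outside its range is refused whole. The fingers move at their own pace and stop on an object; "squeeze" is the grip in N (left out, the last holds). Time passes only in rows, so rows that do not move let the fingers close. It gives the time, the measured TCP pose, the force, the opening and the grip force at its end, in the units of the state.
- env.state(): the state, without advancing time (a new reading comes with each control period).
- env.grab_frame(name): name is "side" or "top" or "wrist"; returns a dict with "frame" (400x640x3 uint8, red, green, blue), "z_map" (400x640 float32, mm along the optical axis (not along the pixel's ray), 0 where there is no reading), "fovy" (degrees; the focal length in pixels is half the picture's height over the tangent of half this angle, whatever the lens; pixels are square), "cx", "cy" (the principal point, pixels), "D" ([k1, k2, p1, p2, k3] as OpenCV has them; the pictures are not rectified), "position" and "orientation" of the camera in the world. Camera axes: x right, y down, z forward; pixel columns grow to the right and rows downward; lengths in mm; the calibration is good to about 2 mm. A picture is of the moment at which its call begins.
- env.job_done(): hands the job in; it is judged then, once.
Trained networks look in a picture, given as the dict that the camera call returned (one of the last four; its "shot" number tells which), for a name from the list of things; names that differ only in an ending like _2 or _b are one class to them, and where a whole thing is asked for, a point or a joint stands for the part that bears it (a point fixed in the world has none). Each returns a list of dicts, best first, with "score" (0 to 1); they miss things now and then, are a little off and sometimes report something else, mostly with a low value. They report only what shows in the picture. A call takes as long as a camera call.
- env.search_frame(picture, label): "point" ([column, row] in pixels, amid what is visible of it).
- env.landmark_of(picture, label): "point" ([column, row] in pixels: a listed point, or the origin of a listed thing).
The state is a dict: "time_s": time; "qpos": joint angles; "qvel": joint speeds; "effort": joint torques, N m; "ee_pos": TCP position; "ee_rot": TCP orientation; "force": force on the tool from outside, world axes, zero at the start; "torque": the same for the moment, N m; "gripper_width": finger opening in mm; "gripper_force": force on a finger pad.
Only numpy, scipy, OpenCV 4.12 (cv2) and the standard library are available. Lean on these libraries where they do the work, as an engineer would, in place of code of your own. Each camera call takes 0.05 s, during which the arm holds its last target. There are 200 camera calls.

TASK

Get the tube rotator ready to run unattended: turn the speed dial on its top until the pointer stands at the long mark and the dial has clicked in there. Then squeeze the trigger paddle right down, press the lock button beside it while the trigger is down, and let the trigger up onto the lock so that it stays on by itself. Leave the well plate and the roll of tape beside the rotator where they are.

Things in the scene. Friction and masses are not known exactly. Their poses are not given: they have to be found in the camera images.
- rotator: Tube rotator fixed to the worktop: white motor housing 220 mm (its x) by 68 mm (its y), flat top at z = 82 mm, in a low cradle 250 x 92 mm. Origin on the worktop under the housing's middle; x along the housing to the disc, y to the flank with the cheek, z up. Stands with x to the robot's right and y away from the robot, turned by up to 25 degrees. Offsets below are in this frame.
- rotor_hub (a point): Centre of the clear disc with six small tubes at the rotator's +x end: x = 149, y = 0, z = 62 mm. The disc's radius is 54 mm, the tubes span x = 134 to 174 mm. It is only to be kept clear of; it does not turn in this scene.
- dial_grip (a point): On the dial's axis: x = -65, y = 0, z = 105 mm, 9 mm below the top of the dial's black grip bar. Bar 38 mm long, 10 mm wide, 22 mm tall (z = 92 to 114 mm), on a round skirt of radius 21 mm. A white line on one half of the bar's top is the pointer; from the rotator's +x axis, anticlockwise from above, it points at -1.571 + 0.873 - q rad, q = dial.
- dial (a joint): Speed dial in rad, growing clockwise from above, 0 to 1.745 with stops. Five clicks at 0, 0.436, 0.873, 1.309, 1.745, each with a black mark on the housing; the fourth (1.309) has the long mark, 10 x 3.4 mm, the others 4 x 1.6 mm. A spring detent pulls it to the nearest click when let go; the bump between takes about 0.07 N m. Starts at the first, second or third click.
- trigger_pad (a point): Place to press on the black ribbed trigger paddle: x = 26, y = -10, z = 108 mm at rest; moves with it. Paddle 80 mm long, 38 mm wide (y = -26 to 12), 8 mm thick, from its hinge (x = 85, z = 88 mm) to its free end (x = 8). At rest it slopes up to the free end (top there z = 113 mm); fully squeezed it lies level, top z = 92 mm.
- trigger (a joint): Squeeze of the trigger paddle in rad, pressed down: 0 at rest, 0.27 at the stop (16 mm at the pad). Spring: 2 N at the pad at rest, 7 N at the stop. Above 0.18 the lock button can go all the way in. Locked, the paddle rests at about 0.11. Squeezing it again frees the lock.
- button_face (a point): Middle of the lock button's round end face, grey, 14 mm across: x = 25, y = 4, z = 120 mm when out. It sticks out of the white cheek beside the paddle (cheek x = 5 to 79, y = 14 to 36 mm, top z = 132 mm), over the paddle's edge. Pressed along the rotator's +y into the cheek, for instance by the side of the finger that holds the trigger down.
- lock_button (a joint): Travel of the lock button in m: 0 out, 0.009 fully in; spring 1 N at first, 2.8 N fully in. With the trigger at rest it is blocked after about 1 mm. With the trigger past 0.18 rad and the button in by 0.0075 or more, the trigger catches on it when let up: both then stay (trigger about 0.11, button about 0.007) untouched.
- well_plate: White well plate, 86 x 128 x 14 mm, loose on the worktop on the robot's side of the rotator; origin at the centre of its underside.
- tape_roll: Roll of tape, 100 mm across, 25 mm high, loose on the worktop behind the rotator; origin at the centre of its underside.

How it is judged:
By the outcome, as a careful person would: the job done as asked, in the order asked, and still so for the second after the job is handed in, with the robot touching nothing.
It also fails if it takes over 45 s, if anything falls off the work surface, if the arm or the gripper's body presses on something with over 40 N, if the wrist force passes 120 N, or if a joint passes its speed limit or range.

## Working session

There is one attempt and no reset: what is moved stays moved. The work goes in short steps, Python scripts to look and compute and a tool call to move; the robot and the scene stay as the last step left them, time stands still between calls to the robot, and variables do not carry over. Pictures are saved under pics/ and viewed, at most 10 in all, crops included, and the job is handed in when it is done.

Besides the shell and the picture viewer there is one more tool, called as name(argument=value, ...) on one line, values as JSON. move_arm: Moves the arm, as the interface text tells. Its arguments: {"type":"object","properties":{"plan":{"type":"array","items":{"type":"array"}},"squeeze":{"type":"number"}},"required":["plan"]}

```bash
mkdir -p pics
cat > h.py <<'E'
import numpy as np, cv2
from workcell import env
from scipy.spatial.transform import Rotation as R
def cam(p):
    f=200/np.tan(np.radians(p['fovy'])/2)
    K=np.array([[f,0,p['cx']],[0,f,p['cy']],[0,0,1.]])
    o=np.array(p['orientation'],float)
    M=o if o.shape==(3,3) else R.from_euler('xyz',o,degrees=True).as_matrix()
    return K,np.array(p['D'],float),M,np.array(p['position'],float)
def ray(p,pt):
    K,D,M,c=cam(p)
    u=cv2.undistortPoints(np.array([[pt]],float),K,D)[0,0]
    return c,M@np.array([u[0],u[1],1.])
def atz(p,pt,z):
    c,d=ray(p,pt); return c+d*(z-c[2])/d[2]
def depth(p,pt):
    c,d=ray(p,pt); z=p['z_map'][int(round(pt[1])),int(round(pt[0]))]; return c+d*z
def proj(p,X):
    K,D,M,c=cam(p)
    q=(np.atleast_2d(X)-c)@M
    return cv2.projectPoints(q,np.zeros(3),np.zeros(3),K,D)[0][:,0]
def save(p,n): cv2.imwrite('pics/'+n,cv2.cvtColor(p['frame'],cv2.COLOR_RGB2BGR))
E
python3 - <<'E'
from h import *
np.set_printoptions(precision=1,suppress=True)
for n in ['top','side','wrist']:
    p=env.grab_frame(n); save(p,n+'0.png')
    print(n,p['position'],p['orientation'],p['fovy'])
    for l,z in [('rotator',0),('dial_grip',105),('trigger_pad',108),('button_face',120),('rotor_hub',62),('well_plate',0),('tape_roll',0)]:
        r=env.landmark_of(p,l)
        if r: print(l,round(r[0]['score'],2),np.array(r[0]['point']),atz(p,r[0]['point'],z))
print(env.state())
E
```

```text
top [378.    5.  916.6] [-169.1    0.7  -88.7] 47.21310632688022
rotator 0.69 [358.7 197.9] [559.8 -62.9   0. ]
dial_grip 0.94 [328.9 179.9] [571.3  -0.8 105. ]
trigger_pad 0.94 [378.8 198. ] [538.9 -91.1 108. ]
button_face 0.37 [379.6 191.7] [548.  -91.1 120. ]
rotor_hub 0.55 [438.6 218.2] [ 511.4 -209.5   62. ]
well_plate 0.65 [332.6 253. ] [446.7 -11.6   0. ]
tape_roll 0.67 [355.8 139.8] [683.6 -56.3   0. ]
side [ 501.2 -664.5  647.3] [-130.     0.7   -4. ] 45.882887441278065
rotator 0.88 [324.9 255.8] [552.8 -68.8   0. ]
dial_grip 0.82 [331.1 187.4] [570.    1.7 105. ]
trigger_pad 0.96 [316.7 221.2] [537.2 -89.1 108. ]
button_face 0.46 [326.1 217.1] [552.5 -93.4 120. ]
rotor_hub 0.76 [303.9 298.1] [ 508.2 -211.5   62. ]
well_plate 0.64 [268.  240.3] [447.1 -19.9   0. ]
tape_roll 0.87 [388.3 249.9] [672.8 -63.9   0. ]
wrist [ 76.1 573.9 385. ] [166.4   0.1  75.8] 61.14900942075029
{'time_s': 1.2, 'qpos': array([74.7, 18.3, 89.6,  0. , 72. , -1.1]), 'qvel': array([ 0. , -0. ,  0. ,  0.1,  0.2, -0. ]), 'effort': array([ -0. , -41.2, -23.2,   0.1,   0. ,  -0. ]), 'ee_pos': array([140.5, 557.6, 184.6]), 'ee_rot': array([180. ,  -0. , 165.9]), 'force': array([1. , 0.1, 0.3]), 'torque': array([ 0. , -0.1,  0. ]), 'gripper_force': 0.0, 'gripper_width': 91.44101579036099}
```

```bash
cat >> h.py <<'E'
PTS={'rotator':(0,0,0),'dial_grip':(-65,0,105),'trigger_pad':(26,-10,108),'button_face':(25,4,120),'rotor_hub':(149,0,62)}
def toW(s,P):
    a=np.radians(s[2]);c,n=np.cos(a),np.sin(a); P=np.atleast_2d(np.array(P,float))
    return np.c_[s[0]+c*P[:,0]-n*P[:,1],s[1]+n*P[:,0]+c*P[:,1],P[:,2]]
def ortho(p,s,z,xr,yr,k):  # rotator frame image, x right, y up, k px/mm
    X,Y=np.meshgrid(np.arange(xr[0],xr[1],1/k),np.arange(yr[1],yr[0],-1/k))
    uv=proj(p,toW(s,np.c_[X.ravel(),Y.ravel(),np.full(X.size,z)])).reshape(X.shape+(2,)).astype(np.float32)
    return cv2.cvtColor(cv2.remap(p['frame'],uv[...,0],uv[...,1],cv2.INTER_CUBIC),cv2.COLOR_RGB2BGR)
E
python3 - <<'E'
from h import *
from scipy.optimize import least_squares
np.set_printoptions(precision=1,suppress=True)
obs=[];ps={}
for n in ['top','side']:
    p=env.grab_frame(n); ps[n]=p
    for l in PTS:
        r=env.landmark_of(p,l)
        if r: obs.append((p,l,np.array(r[0]['point']),r[0]['score']))
f=lambda s:np.concatenate([(proj(p,toW(s,PTS[l]))[0]-u)*w for p,l,u,w in obs])
r=least_squares(f,[553,-64,-106],loss='soft_l1'); print(r.x,f(r.x))
s=r.x
p=ps['top']
a=ortho(p,s,82,(-130,130),(-60,60),3); b=ortho(p,s,114,(-130,130),(-60,60),3)
for im,lab in((a,82),(b,114)): 
    cv2.circle(im,(int(65*3),180),3,(0,0,255),1)
    cv2.putText(im,str(lab),(5,20),0,.6,(0,0,255))
cv2.imwrite('pics/ortho.png',cv2.resize(np.vstack([a[:290],b[:290]]),(780,580)))
sd=ps['side']['frame'][120:340,200:460]
cv2.imwrite('pics/side.png',cv2.cvtColor(cv2.resize(sd,None,fx=2.7,fy=2.7,interpolation=cv2.INTER_CUBIC),cv2.COLOR_RGB2BGR))
# depth: housing top points z in 78..86 from top
v,u=np.mgrid[100:300:1,250:470:1]
P=np.array([depth(p,(x,y)) for x,y in zip(u.ravel(),v.ravel())])
m=(abs(P[:,2]-82)<3); Q=P[m,:2].astype(np.float32); print(m.sum(), np.median(P[m,2]), cv2.minAreaRect(Q), Q.mean(0))
E
```

```text
[ 554.9  -66.5 -106.9] [ 1.2  0.6  0.2  0.1  0.1  1.7  0.3 -1.   0.9  0.4 -1.5  0.   0.2 -2.
  1.7 -1.5  1.  -0.1  0.2 -2.4]
2456 81.89375919847703 ((640.0654907226562, -128.97325134277344), (279.943115234375, 286.4835510253906), 70.10126495361328) [568.9 -79. ]
```

View pics/ortho.png

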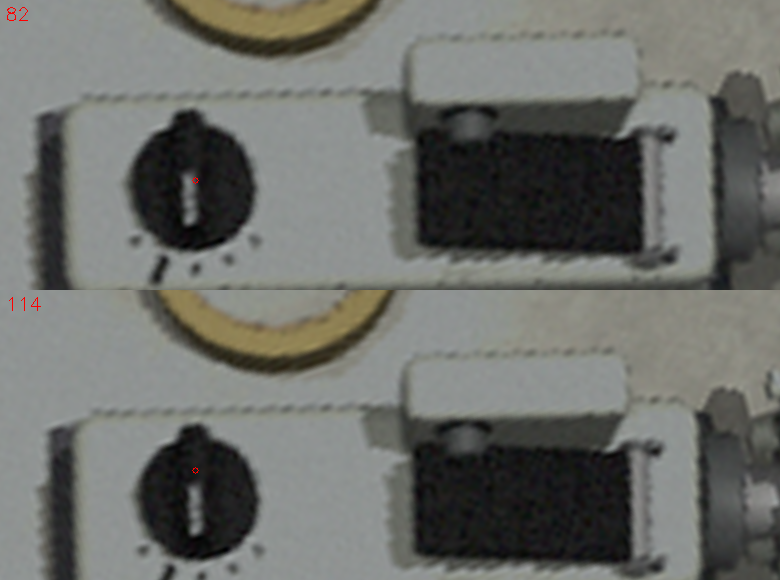

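View pics/side.png

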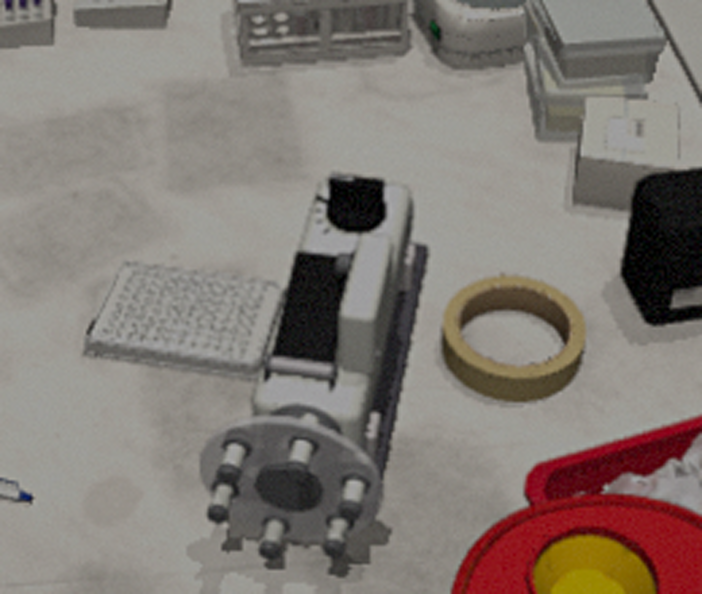

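The pictures show the pointer straight at the third mark (ortho, (197,530)), with the long mark one click clockwise at (160,268). The rotator's yaw is about -106°. I'm moving over it for a closer look.

move_arm(plan=[[[2.9,-3.9,0.8],0,0],[[2.9,-3.9,0.8],0,0.2],[[2.9,-3.9,0.8],0,0.4],[[2.9,-3.9,0.8],0,0.6],[[2.9,-3.9,0.8],0,0.6]])

```text
time_s: 2.3
ee_pos: [286.3, 361.0, 225.1]
ee_rot: [180.0, 0.0, 165.9]
force: [1.0, 0.6, -1.0]
gripper_width: 61.9
gripper_force: 0.0
```

move_arm(plan=[[[2.9,-3.9,0.8],0,0.6],[[2.9,-3.9,0.8],0,0.6],[[2.9,-3.9,0],0,0.6],[[2.9,-3.9,0],0,0.6],[[2.9,-3.9,0],0,0.6]])

```text
time_s: 2.8
ee_pos: [431.4, 165.8, 241.0]
ee_rot: [179.9, 0.0, 165.9]
force: [1.1, 1.4, -0.1]
gripper_width: 36.5
gripper_force: 0.0
```

move_arm(plan=[[[2.9,-3.9,0],0,0.6],[[2.9,-3.9,0],0,0.6],[[2.9,-3.9,0],0,0.6],[[2,-3.9,0],0,0.6],[[0,-3.5,0],0,0.6]])

```text
time_s: 3.3
ee_pos: [539.6, -25.7, 240.0]
ee_rot: [180.0, 0.0, 165.8]
force: [-1.1, 0.7, 0.3]
gripper_width: 36.5
gripper_force: 0.0
```

```bash
cat > look.py <<'E'
from h import *
from scipy.optimize import least_squares
np.set_printoptions(precision=1,suppress=True)
obs=[]
p=env.grab_frame('wrist'); p=env.grab_frame('wrist'); t=env.grab_frame('top')
for q in (p,):
    for l in PTS:
        r=env.landmark_of(q,l)
        if r: obs.append((q,l,np.array(r[0]['point']),r[0]['score'])); print(l,r[0]['score'],r[0]['point'])
f=lambda s:np.concatenate([(proj(p,toW(s,PTS[l]))[0]-u)*w for p,l,u,w in obs])
r=least_squares(f,[553,-64,-106],loss='soft_l1'); s=r.x; print(s,f(s))
print(env.state())
save(p,'wrist1.png')
np.savez('w1.npz',**p)
a=ortho(p,s,82,(-130,130),(-60,60),3)
b=ortho(p,s,114,(-130,130),(-60,60),3)
for im in (a,b): cv2.circle(im,(195,180),3,(0,0,255),1)
cv2.imwrite('pics/ortho1.png',cv2.resize(np.vstack([a[:290],b[:290]]),(780,580)))
E
python3 look.py
```

```text
rotator 0.87 [297.5, 191.2]
dial_grip 0.8 [358.6, 210.4]
trigger_pad 0.64 [264.2, 200.9]
button_face 0.53 [266.0, 218.9]
rotor_hub 0.66 [163.5, 196.9]
[ 551.4  -68.  -105.5] [ 1.1 -1.1 -3.2  0.9  0.5 -0.1 -0.9 -0.8  0.7  0.6]
{'time_s': 3.7, 'qpos': array([ -3.6,  13.2,  88.8,   0. ,  78.1, -79.6]), 'qvel': array([ 0.2, -0.1, -0. , -0.1,  0. , -0.1]), 'effort': array([ -0.3, -36.9, -24. ,  -0. ,   0.1,   0. ]), 'ee_pos': array([537.3, -22.2, 240.8]), 'ee_rot': array([180.,   0., 166.]), 'force': array([ 0.3, -0.9, -0.4]), 'torque': array([-0., -0.,  0.]), 'gripper_force': 0.0, 'gripper_width': 36.50641323405515}
```

View pics/wrist1.png

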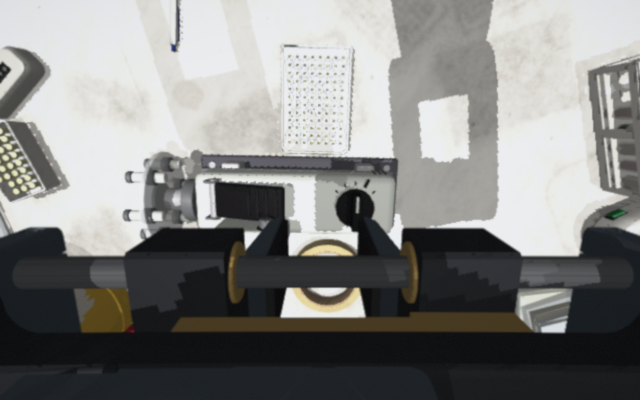

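View pics/ortho1.png

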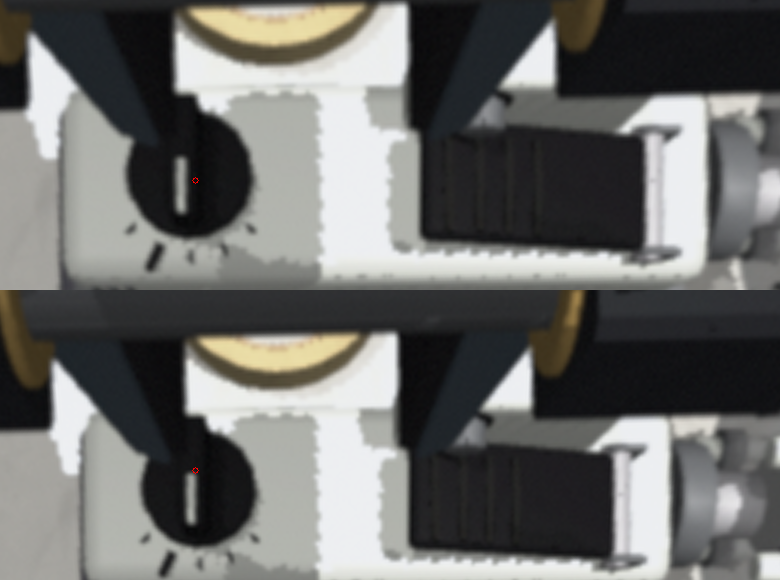

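The wrist picture confirms the pointer ((357,205)) at the middle short mark and the long mark next to it at (367,184). I'm going to just above the dial to check alignment there.

move_arm(plan=[[[1.5,1.0,-2.8],-1.2,0.6],[[1.6,0.9,-2.8],0,0.6],[[0,0,-2.7],0,0.6],[[0,0,-2.5],0,0.6],[[0,0,0],0,0.6]])

```text
time_s: 4.2
ee_pos: [565.7, -3.1, 129.3]
ee_rot: [-179.9, -0.4, 164.8]
force: [-0.8, 0.4, 0.2]
gripper_width: 36.6
gripper_force: 0.0
```

```bash
cat > look2.py <<'E'
from h import *
import sys
np.set_printoptions(precision=1,suppress=True)
t=env.grab_frame('top'); t=env.grab_frame('top'); w=env.grab_frame('wrist'); sd=env.grab_frame('side')
st=env.state(); print(st['ee_pos'],st['ee_rot'],st['force'],st['torque'],st['gripper_width'])
P=st['ee_pos']
out=[]
for q in (t,sd,w):
    im=cv2.cvtColor(q['frame'],cv2.COLOR_RGB2BGR); c=proj(q,P)[0].round().astype(int); 
    x0=int(np.clip(c[0]-45,0,550)); y0=int(np.clip(c[1]-65,0,270))
    cr=cv2.resize(im[y0:y0+130,x0:x0+90],None,fx=2.9,fy=4.3 and 2.9,interpolation=cv2.INTER_CUBIC)
    out.append(cr); print(c,x0,y0)
    for l,z in [('dial_grip',105),('trigger_pad',108),('button_face',120)]:
        r=env.landmark_of(q,l)
        if r: print(l,round(r[0]['score'],2),np.array(r[0]['point']),atz(q,r[0]['point'],z))
cv2.imwrite('pics/'+sys.argv[1],np.hstack(out))
E
python3 look2.py near.png
```

```text
[569.6  -4.  134.4] [179.9   0.2 164.7] [ 0.2  0.  -0.2] [-0.  0. -0.] 36.14189527670593
[331 177] 286 112
dial_grip 0.43 [329.1 178.1] [574.7  -1.1 105. ]
button_face 0.54 [436.9 218.5] [ 501.8 -192.   120. ]
[331 177] 286 112
dial_grip 0.7 [330.7 191.4] [568.2  -9.6 105. ]
trigger_pad 0.69 [314.2 223.8] [532.6 -95.1 108. ]
button_face 0.36 [326.7 216.7] [553.6 -92.5 120. ]
[323 234] 278 169
dial_grip 0.74 [327.8 217.2] [568.5   0.1 105. ]
trigger_pad 0.87 [188.1 205.2] [534.2 -89.8 108. ]
```

View pics/near.png

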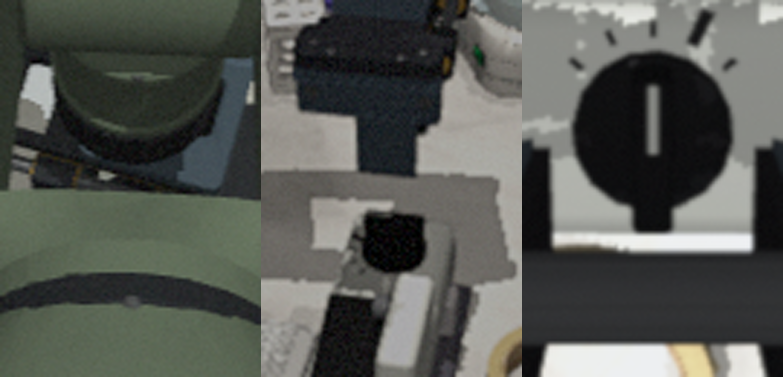

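Run:
```python
from h import *
np.set_printoptions(precision=1,suppress=True)
w=env.grab_frame('wrist'); st=env.state(); print(st['ee_pos'],st['time_s'])
s=(551,-66,-105.2); a=np.radians(s[2]); ex=np.array([np.cos(a),np.sin(a)]); ey=np.array([-ex[1],ex[0]])
D=st['ee_pos'][:2]
for n,px,z in [('line start',(323.3,223.2),114),('line end',(323.3,197.6),114),('bar far end',(323,249),114),('skirt c',(322.8,213.8),92),('skirt near',(323,186.5),92)]:
    P=atz(w,px,z); print(n,P,'rel tcp in rot frame',(P[:2]-D)@ex,(P[:2]-D)@ey)
```

```text
[568.5  -4.5 132.7] 4.9
line start [569.   -4.2 114. ] rel tcp in rot frame -0.3850719037717403 0.4302063017183474
line end [551.9   0.5 114. ] rel tcp in rot frame -0.4292542803582755 -17.292492732902762
bar far end [586.8  -9.3 114. ] rel tcp in rot frame -0.13226746576389115 18.963444556608014
skirt c [568.4  -4.4  92. ] rel tcp in rot frame -0.042985255223057614 -0.0989473904390193
skirt near [548.7   1.2  92. ] rel tcp in rot frame -0.24600407091418663 -20.59217049033217
```

The TCP sits on the dial's axis to within 0.5 mm. I'm descending and gripping.

move_arm(plan=[[[0,0,-1.8],0,0.6],[[0,0,-1.7],0,0.6],[[0,0,0],0,0.6]], squeeze=20)

```text
time_s: 5.2
ee_pos: [566.6, -4.4, 95.4]
ee_rot: [-179.9, -0.3, 164.7]
force: [-0.2, -0.0, 1.0]
gripper_width: 36.3
gripper_force: 0.0
```

move_arm(plan=[[[0,0,0],0,0.8],[[0,0,0],0,1],[[0,0,0],0,1],[[0,0,0],0,1],[[0,0,0],0,1]], squeeze=20)

```text
time_s: 5.7
ee_pos: [568.7, -4.4, 98.0]
ee_rot: [180.0, 0.0, 164.7]
force: [1.0, 0.2, -0.1]
gripper_width: 1.0
gripper_force: 0.0
```

```bash
python3 look2.py near2.png
```

```text
[568.5  -4.4  97.7] [180.    0.  164.7] [-0.2  0.1  0.3] [ 0. -0. -0.] 0.5792255342881173
[331 182] 286 117
[331 193] 286 128
dial_grip 0.24 [326.8 217.9] [555.  -79.2 105. ]
trigger_pad 0.68 [317.8 221.3] [539.  -89.5 108. ]
button_face 0.39 [324.4 218.2] [549.5 -95.8 120. ]
[323 231] 278 166
dial_grip 0.58 [326.4 235.3] [569.2  -2.3 105. ]
trigger_pad 0.78 [167.3 222.2] [535.8 -89.5 108. ]
button_face 0.52 [163.2 254.7] [550.9 -92.2 120. ]
```

View pics/near2.png

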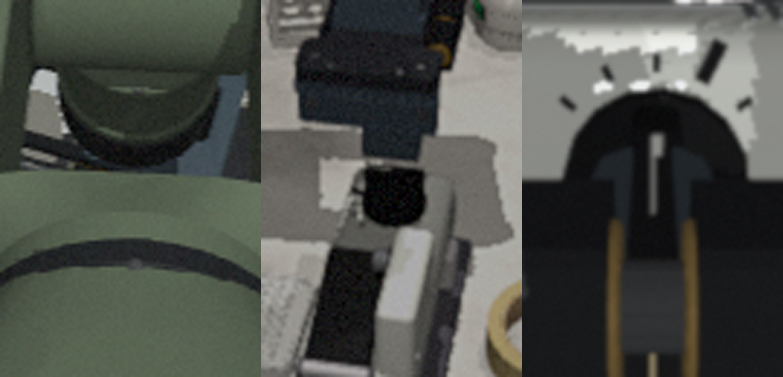

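Run:
```python
from h import *
np.set_printoptions(precision=0,suppress=True,linewidth=200)
q=env.grab_frame('side')
for r in range(150,206,3):
    print(r,depth(q,(326,r)),depth(q,(332,r)),depth(q,(338,r)), q['frame'][r,332])
w=env.grab_frame('wrist')
for r in range(196,236,4): print(r,[ (c,depth(w,(c,r)).round()) for c in (308,315,323,331,338)])
```

```text
150 [553. -83. 247.] [562. -85. 247.] [571. -84. 246.] [31 26 33]
153 [552. -92. 247.] [561. -93. 248.] [570. -94. 247.] [44 41 45]
156 [552. -96. 245.] [561. -96. 244.] [569. -99. 246.] [16 15 11]
159 [552. -92. 236.] [561. -97. 239.] [ 569. -100.  241.] [26 24 32]
162 [552. -93. 231.] [561. -92. 230.] [570. -97. 234.] [32 39 40]
165 [553. -86. 221.] [562. -88. 222.] [570. -91. 223.] [27 30 38]
168 [553. -85. 215.] [562. -87. 215.] [571. -91. 217.] [23 26 33]
171 [553. -85. 209.] [562. -88. 210.] [571. -91. 212.] [33 34 42]
174 [559. -12. 147.] [569. -17. 150.] [571. -90. 205.] [23 30 37]
177 [559. -13. 141.] [570. -16. 143.] [580. -19. 144.] [31 34 40]
180 [559. -13. 134.] [569. -17. 137.] [580. -19. 137.] [28 30 33]
183 [574. 150.  -2.] [570. -12. 126.] [580. -16. 128.] [84 83 79]
186 [560.  -2. 112.] [571.  -5. 114.] [582.  -6. 114.] [ 6 13  4]
189 [560.  -7. 109.] [570. -10. 111.] [581. -12. 111.] [13  5  5]
192 [560.  -7. 102.] [571.  -8. 102.] [581. -12. 105.] [2 3 0]
195 [560.  -8.  96.] [570. -11.  97.] [581. -14.  99.] [12 16 15]
198 [560. -11.  91.] [570. -12.  91.] [581. 
[... 1200 characters left out ...]

220 [(308, array([549.,  -7., 134.])), (315, array([550.,  -3., 133.])), (323, array([556.,  -1., 116.])), (331, array([552.,   4., 135.])), (338, array([553.,   8., 133.]))]
224 [(308, array([549.,  -7., 140.])), (315, array([550.,  -3., 140.])), (323, array([559.,  -2., 115.])), (331, array([552.,   4., 140.])), (338, array([504.,  13., 298.]))]
228 [(308, array([530.,   2., 211.])), (315, array([550.,  -3., 146.])), (323, array([561.,  -2., 114.])), (331, array([552.,   4., 147.])), (338, array([533.,  10., 210.]))]
232 [(308, array([530.,   2., 215.])), (315, array([552.,  -4., 146.])), (323, array([563.,  -3., 116.])), (331, array([552.,   4., 153.])), (338, array([532.,  10., 215.]))]
```

The depth map shows the real fingertips at about z = 127, while the TCP is reported at 98, so they closed above the bar (gripper width 0.6). I'll reopen and measure the tip offset properly.

move_arm(plan=[[[0,0,0],0,0.6],[[0,0,0],0,0.6],[[0,0,0],0,0.6],[[0,0,0],0,0.6]])

```text
time_s: 6.85
ee_pos: [568.5, -4.4, 97.6]
ee_rot: [180.0, -0.0, 164.7]
force: [-0.0, -0.1, 0.4]
gripper_width: 29.3
gripper_force: 0.0
```

```bash
cat > tip.py <<'E'
from h import *
np.set_printoptions(precision=0,suppress=True,linewidth=200)
st=env.state(); print(st['ee_pos'],st['gripper_width'],st['time_s'])
C=st['ee_pos']; ty=R.from_euler('xyz',st['ee_rot'],degrees=True).as_matrix()[:,1]; tx=R.from_euler('xyz',st['ee_rot'],degrees=True).as_matrix()[:,0]
for n in ('side','wrist'):
    q=env.grab_frame(n)
    v,u=np.mgrid[120:260,250:400]
    P=np.array([depth(q,(x,y)) for x,y in zip(u.ravel(),v.ravel())])
    d=P-C; a=d@tx; b=d@ty
    m=(abs(a)<19)&(abs(b)<50)&(P[:,2]>117)&(P[:,2]<200)
    print(n,m.sum(),'a',np.percentile(a[m],[1,50,99]))
    for sgn in (-1,1):
        k=m&(np.sign(b)==sgn)
        if k.any(): print(sgn,'low z',np.sort(P[k,2])[[0,min(5,k.sum()-1),min(20,k.sum()-1)]],'b range',np.percentile(b[k],[2,50,98]))
E
python3 tip.py
```

```text
[568.  -4.  98.] 29.3260629267112 6.85
side 314 a [-19.  -2.  16.]
-1 low z [123. 126. 129.] b range [-29. -26. -22.]
1 low z [128. 130. 130.] b range [13. 14. 16.]
wrist 2294 a [ 1. 18. 18.]
-1 low z [126. 127. 129.] b range [-27. -21. -17.]
1 low z [126. 128. 129.] b range [17. 20. 27.]
```

move_arm(plan=[[[0,0,-1.5],0,0.6],[[0,0,-1.0],0,0.6],[[0,0,-0.5],0,0.6],[[0,0,0],0,0.6]])

```text
time_s: 7.35
ee_pos: [567.8, -4.4, 66.7]
ee_rot: [-180.0, -0.1, 164.7]
force: [0.1, -0.3, -0.2]
gripper_width: 36.4
gripper_force: 0.0
```

move_arm(plan=[[[0,0,0],0,0.8],[[0,0,0],0,1],[[0,0,0],0,1],[[0,0,0],0,1],[[0,0,0],0,1]], squeeze=20)

```text
time_s: 7.85
ee_pos: [569.0, -3.7, 68.0]
ee_rot: [179.9, 0.1, 164.6]
force: [0.9, 2.8, 1.6]
gripper_width: 10.2
gripper_force: 20.0
```

Gripped at 10.2 mm with little side force. Now I turn it 25° clockwise.

move_arm(plan=[[[0,0,0],-6,1],[[0,0,0],-7,1],[[0,0,0],-7,1],[[0,0,0],-5,1],[[0,0,0],0,1]])

```text
time_s: 8.35
ee_pos: [569.3, -3.2, 68.0]
ee_rot: [179.8, 0.0, 139.6]
force: [1.1, 5.4, 2.0]
gripper_width: 9.7
gripper_force: 20.0
```

move_arm(plan=[[[0,0,0],0,0.6],[[0,0,0],0,0.6],[[0,0,0],0,0.6],[[0,0,0],0,0.6]])

```text
time_s: 8.75
ee_pos: [568.3, -4.7, 67.5]
ee_rot: [-180.0, -0.0, 139.7]
force: [-0.1, 0.4, 0.1]
gripper_width: 35.9
gripper_force: 0.0
```

move_arm(plan=[[[0,0,3],0,0.6],[[0,0,3.5],0,0.6],[[0,0,2],0,1],[[0,0,0],0,1],[[0,0,0],0,1]])

```text
time_s: 9.25
ee_pos: [568.1, -4.5, 152.2]
ee_rot: [-180.0, -0.0, 139.7]
force: [-0.0, 0.3, -0.3]
gripper_width: 15.4
gripper_force: 0.0
```

```bash
python3 look2.py dial2.png
```

```text
[567.5  -4.4 151. ] [-179.9   -0.1  139.7] [ 0.1  0.4 -0.5] [-0. -0.  0.] 1.331928075737431
[331 176] 286 111
[330 169] 285 104
dial_grip 0.68 [334.7 189.7] [575.8  -5.4 105. ]
trigger_pad 0.89 [316.7 221. ] [537.2 -88.7 108. ]
button_face 0.54 [325.3 217.6] [551.1 -94.5 120. ]
[323 232] 278 167
dial_grip 0.85 [326.6 213.8] [570.   -3.3 105. ]
trigger_pad 0.61 [209.7 254.6] [536.1 -92.  108. ]
```

View pics/dial2.png

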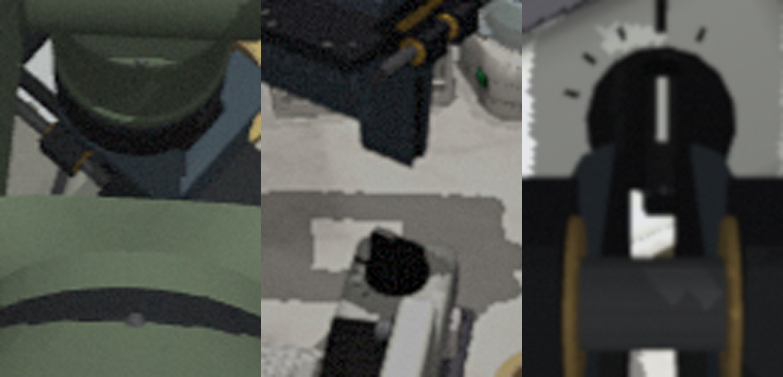

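The pointer now lines up exactly with the long mark (wrist crop, pointer at (660,110), mark at (660,18)), so the dial is set. Next I move beside the button, over the paddle.

move_arm(plan=[[[-1.0,-2.1,0],6.2,1],[[-1.0,-2.1,0],6.2,1],[[-1.0,-2.1,0],6.3,1],[[-1.1,-2.0,0],6.3,1],[[0,0,0],0,1]])

```text
time_s: 10.4
ee_pos: [526.3, -89.2, 152.7]
ee_rot: [-180.0, -0.0, 164.6]
force: [0.5, 0.1, 1.4]
gripper_width: 0.3
gripper_force: 0.0
```

move_arm(plan=[[[0,0,-2.5],0,1],[[0,0,-2.5],0,1],[[0,0,-1.3],0,1],[[0,0,0],0,1],[[0,0,0],0,1]])

```text
time_s: 10.9
ee_pos: [528.1, -87.0, 89.9]
ee_rot: [180.0, 0.0, 164.6]
force: [0.1, 0.3, 0.8]
gripper_width: 0.6
gripper_force: 0.0
```

```bash
sed -e 's/im\[y0:y0+130,x0:x0+90\]/im[y0:y0+130,x0:x0+90]/' look2.py > look3.py; python3 look3.py trig.png; python3 tip.py
```

```text
[528.3 -87.4  90.6] [180.    0.1 164.7] [-0.3  0.2  0.5] [-0.1  0.1  0. ] 0.3459400877617761
[376 205] 331 140
dial_grip 0.56 [330.5 181. ] [569.3  -3.7 105. ]
[312 228] 267 163
trigger_pad 0.58 [316.2 224.1] [535.8 -96.1 108. ]
button_face 0.59 [327.8 216.1] [555.5 -91.2 120. ]
[322 231] 277 166
dial_grip 0.81 [479.7 268.5] [570.6  -2.7 105. ]
trigger_pad 0.93 [322.7 251.1] [534.4 -88.9 108. ]
button_face 0.38 [327.6 287.3] [551.1 -90.7 120. ]
[527. -87.  90.] 0.20158095931316491 11.55
side 90 a [-18.  -3.  15.]
-1 low z [117. 119. 122.] b range [-13. -10.  -5.]
wrist 913 a [16. 17. 18.]
-1 low z [119. 120. 123.] b range [-9. -3. -1.]
1 low z [120. 120. 122.] b range [1. 3. 9.]
```

View pics/trig.png

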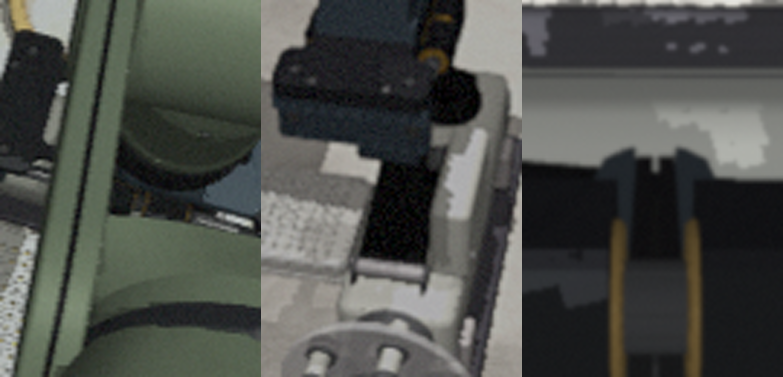

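The fingertips are over the paddle with the finger side just clear of the button. Squeezing down.

move_arm(plan=[[[0,0,-0.8],0,1],[[0,0,-0.8],0,1],[[0,0,-0.6],0,1],[[0,0,0],0,1],[[0,0,0],0,1]])

```text
time_s: 12.15
ee_pos: [528.0, -86.9, 67.7]
ee_rot: [179.9, 0.0, 164.6]
force: [1.0, 2.8, 5.3]
gripper_width: 0.6
gripper_force: 2.7
```

move_arm(plan=[[[0,0,-0.3],0,1],[[0,0,0],0,1],[[0,0,0],0,1]])

```text
time_s: 12.45
ee_pos: [528.2, -86.7, 65.1]
ee_rot: [179.9, 0.1, 164.6]
force: [-0.7, 4.1, 5.6]
gripper_width: 0.4
gripper_force: 3.2
```

move_arm(plan=[[[0,0,-0.2],0,1],[[0,0,0],0,1],[[0,0,0],0,1]])

```text
time_s: 12.75
ee_pos: [528.2, -86.5, 63.2]
ee_rot: [179.9, 0.1, 164.6]
force: [-0.1, 4.8, 6.8]
gripper_width: 0.5
gripper_force: 3.5
```

move_arm(plan=[[[0,0,-0.2],0,1],[[0,0,0],0,1],[[0,0,0],0,1]])

```text
time_s: 13.05
ee_pos: [528.4, -86.5, 62.5]
ee_rot: [179.9, 0.1, 164.6]
force: [-1.9, 4.6, 15.2]
gripper_width: 1.0
gripper_force: 7.4
```

The trigger is at its stop (15 N). Now I slide along +y into the button.

move_arm(plan=[[[0.3,-0.08,0],0,1],[[0.3,-0.08,0],0,1],[[0.2,-0.05,0],0,1],[[0,0,0],0,1]])

```text
time_s: 13.45
ee_pos: [531.0, -87.7, 62.2]
ee_rot: [180.0, -0.5, 164.6]
force: [-12.3, 5.1, 23.0]
gripper_width: 0.3
gripper_force: 11.6
```

move_arm(plan=[[[0.2,-0.05,0],0,1],[[0.2,-0.06,0],0,1],[[0,0,0],0,1]])

```text
time_s: 13.75
ee_pos: [533.6, -88.8, 62.2]
ee_rot: [180.0, -0.7, 164.6]
force: [-14.8, 6.1, 24.7]
gripper_width: 0.4
gripper_force: 13.3
```

move_arm(plan=[[[0,0,0.15],0,1],[[0.1,-0.03,0],0,1],[[0.1,-0.03,0],0,1],[[0,0,0],0,1]])

```text
time_s: 14.15
ee_pos: [536.9, -90.1, 62.6]
ee_rot: [-180.0, -0.5, 164.7]
force: [-10.7, 4.6, 14.8]
gripper_width: 0.5
gripper_force: 8.3
```

move_arm(plan=[[[0.15,-0.04,0.04],0,1],[[0.15,-0.04,0],0,1],[[0.1,-0.03,0],0,1],[[0,0,0],0,1],[[0,0,0],0,1]])

```text
time_s: 14.65
ee_pos: [540.6, -91.1, 62.7]
ee_rot: [-180.0, -0.6, 164.7]
force: [-10.8, 3.5, 13.6]
gripper_width: 0.3
gripper_force: 8.1
```

move_arm(plan=[[[0.1,-0.03,0],0,1],[[0.1,-0.03,0],0,1],[[0,0,0],0,1]])

```text
time_s: 14.95
ee_pos: [540.8, -91.2, 62.7]
ee_rot: [-180.0, -0.8, 164.7]
force: [-14.1, 4.5, 17.7]
gripper_width: 0.6
gripper_force: 10.4
```

move_arm(plan=[[[0.1,-0.03,0],0,1],[[0.1,-0.03,0],0,1],[[0,0,0],0,1]])

```text
time_s: 15.25
ee_pos: [540.7, -91.2, 62.7]
ee_rot: [-180.0, -1.0, 164.7]
force: [-17.7, 7.4, 20.8]
gripper_width: 0.4
gripper_force: 12.9
```

The sideways motion has bottomed out: force is rising at constant position, with the finger face at about y = 12–13. Now I let the trigger up while holding the button in.

move_arm(plan=[[[0,0,0.2],0,1],[[0,0,0.3],0,1],[[0,0,0.3],0,1],[[0,0,0.3],0,1],[[0,0,0],0,1]])

```text
time_s: 15.75
ee_pos: [540.6, -92.1, 70.6]
ee_rot: [-179.9, -1.1, 164.7]
force: [-13.2, 2.6, 3.6]
gripper_width: 0.2
gripper_force: 7.6
```

move_arm(plan=[[[0,0,0.3],0,1],[[0,0,0.3],0,1],[[0,0,0],0,1]])

```text
time_s: 16.05
ee_pos: [540.7, -92.1, 75.9]
ee_rot: [-179.9, -1.1, 164.7]
force: [-11.7, 2.4, -1.5]
gripper_width: 0.6
gripper_force: 5.8
```

move_arm(plan=[[[0,0,0.2],0,1],[[-0.8,0.22,0],0,1],[[-0.8,0.22,0],0,1],[[-0.8,0.22,0],0,1],[[0,0,0],0,1]])

```text
time_s: 16.55
ee_pos: [524.6, -86.7, 81.8]
ee_rot: [-180.0, 0.0, 164.7]
force: [-0.1, -0.3, -0.9]
gripper_width: 0.2
gripper_force: 0.0
```

move_arm(plan=[[[0,0,3],0,1],[[-1,0,4],0,1],[[-2,0,4],0,1],[[-4,0,2],0,1],[[-4,0,0],0,1]])

```text
time_s: 17.05
ee_pos: [417.2, -87.6, 215.0]
ee_rot: [180.0, 0.5, 164.7]
force: [-0.4, -1.1, 0.5]
gripper_width: 0.3
gripper_force: 0.0
```

move_arm(plan=[[[-3,3,0],0,1],[[0,4,0],0,1],[[0,4,0],0,1],[[0,4,0],0,1],[[0,0,0],0,1]])

```text
time_s: 17.55
ee_pos: [385.8, 66.7, 212.1]
ee_rot: [179.9, 0.1, 165.0]
force: [0.8, -0.1, -0.8]
gripper_width: 0.3
gripper_force: 0.0
```

Run:
```python
from h import *
np.set_printoptions(precision=1,suppress=True)
t=env.grab_frame('top'); t=env.grab_frame('top'); sd=env.grab_frame('side'); w=env.grab_frame('wrist')
st=env.state(); print(st['ee_pos'],st['force'],st['time_s'])
s=(551.35,-67.2,-105.3)
for n,q in (('top',t),('side',sd),('wrist',w)):
    for x in (12,20,26,35): 
        P=toW(s,[(x,-15,100)])[0]; u=proj(q,P)[0]
        if 0<u[0]<639 and 0<u[1]<399: print(n,x,depth(q,u))
    for l,z in [('well_plate',0),('tape_roll',0),('trigger_pad',101),('button_face',120)]:
        r=env.landmark_of(q,l)
        if r: print(n,l,round(r[0]['score'],2),atz(q,r[0]['point'],z))
save(w,'endw.png')
a=ortho(t,s,92,(-130,130),(-60,60),3)
b=cv2.cvtColor(cv2.resize(sd['frame'][165:265,260:440],(780,433)),cv2.COLOR_RGB2BGR)[60:290]
cv2.imwrite('pics/end.png',np.vstack([a,b]))
```

```text
[385.7  62.3 211.6] [ 0.1  0.1 -0.1] 17.75
top 12 [533.3 -74.6 102.1]
top 20 [530.9 -82.2 103.5]
top 26 [529.7 -88.1 101.8]
top 35 [527.9 -97.2  98.6]
top well_plate 0.68 [446.5 -15.6   0. ]
top tape_roll 0.67 [675.  -60.3   0. ]
top trigger_pad 0.94 [531.3 -85.6 101. ]
side 12 [533.5 -78.9 103.8]
side 20 [531.5 -84.5 101.8]
side 26 [530.  -88.   99.7]
side 35 [527.7 -96.1  99.1]
side well_plate 0.62 [446.5 -14.2   0. ]
side tape_roll 0.56 [676.3 -60.3   0. ]
side trigger_pad 0.88 [533.6 -91.2 101. ]
wrist 12 [356.4  55.  360.6]
wrist 20 [356.   53.8 360.7]
wrist 26 [355.7  52.9 360.9]
wrist 35 [355.7  51.1 360.2]
wrist well_plate 0.96 [450.2 -19.6   0. ]
```

View pics/end.png

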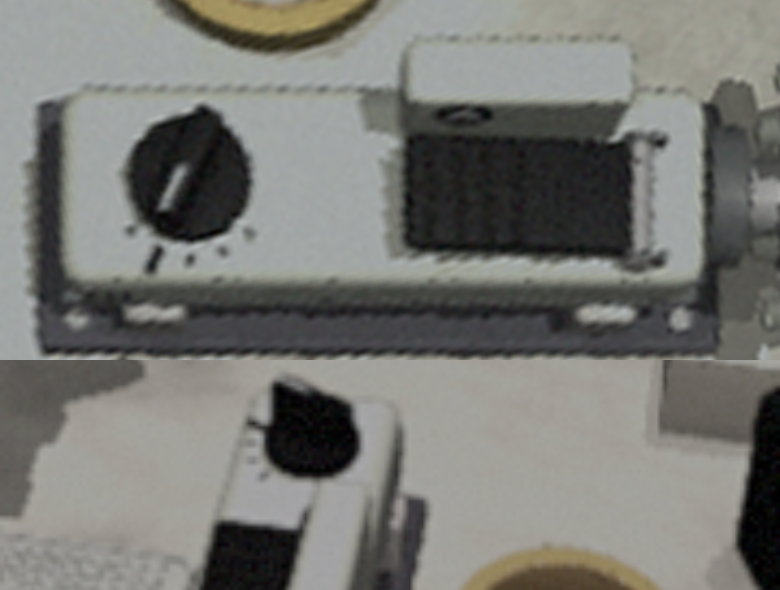

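The final picture shows the pointer at the long mark ((172,190) toward (153,258)) and the button sunk into the cheek ((465,115)). The paddle stays at z ≈ 101 at the pad, which is the locked height, and the plate and tape have not moved. Handing in.

```bash
python3 -c "
from workcell import env
print(env.job_done())"
```

```text
the job is handed in; nothing more can be done
None
```

The rotator is ready to run unattended: the dial is clicked in at the long mark, the trigger is held by the lock button, the well plate and tape are where they were, and the job is handed in (no verdict returned).

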